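# Stand the fallen oil bottle back in the finishing rack and close up the row

## Robot

A 6-joint arm with a two-finger parallel gripper is mounted at the origin on the work surface. World frame = base frame: x ahead of the robot, y to its left, z up, the work surface at z = 0. Lengths are in m, angles in rad, forces in N, time in s.
With the tool pointing down it reaches from about 0.4 to 0.925 m from the base axis. Payload 3.4 kg.
Tool frame: the origin (TCP) lies where the fingers leave the gripper's body, on its centre line; the fingertips stand 73 mm ahead of it and the grasp point (between the pads) lies 54 mm ahead of it; z points along the fingers, y is the direction in which the jaws open and shut (so a half turn about z gives the same grasp; the last joint's range is limited). The gripper opens to 85 mm and grips with 20 to 120 N. Pads are 22 mm wide; open, the fingers measure 114 mm over their backs; the gripper's body (76 mm by 85 mm) begins 54 mm behind the grasp point. The pads swing forward as they close: fully open they stand 13 mm farther back than shut.
Start: joints at [1.048, 0.307, 1.506, -0, 1.328, -0.073], TCP at [0.25, 0.518, 0.304] pointing down, gripper open.
Joint ranges: [-3.12, 3.12], [-1.05, 2.28], [0.14, 2.33], [-1.42, 4.57], [0.1, 2.73], [-2.68, 2.68]. Speed limits (rad/s): [2.57, 2.57, 3.14, 3.14, 3.14, 3.14].

## Interface

Orientations are given as a 3x3 rotation matrix whose columns are the frame's x, y, z axes.
In Python, from workcell import telemetry, imaging, ticket gives the robot as it stands.
- The arm moves only by the tool apply_moves, never from a script. Its argument "rows" is text: rows parted by semicolons, each of 7 numbers parted by spaces: the turn, a rotation vector about the tool's x, y, z in rad, then the shift along the tool's x, y, z in mm, then the finger opening in mm, from 0 to 85.4. In form: rx ry rz dx dy dz claw; .... A call has exactly 5 rows; each row shifts and turns the commanded pose from where the row before left it, along the tool's axes as they then stand; what a row does not reach is not made up. A row lasts 1/8 s, in which the tool goes at most 62.5 mm and 10.7 degrees, less where a joint would pass 70% of its speed; a pose out of reach is approached as far as the arm can. A call with a gripper value outside its range is refused whole. The fingers move at their own pace and stop on an object; "squeeze" is the grip in N (left out, the last holds). Time passes only in rows, so rows that do not move let the fingers close, or fill a call up. It gives the time, the measured TCP pose, the force and the opening at its end, in the units of the state.
- telemetry.get_state(): the state, without advancing time (a new reading comes with each control period).
- imaging.get_image(name): name is "scene" or "top"; returns a dict with "img" (480x640x3 uint8, red, green, blue), "z_map" (480x640 float32, m along the optical axis (not along the pixel's ray), 0 where there is no reading), "fx", "fy", "cx", "cy" (pixels), "k1" (the pictures are not rectified: a ray, as slopes to the right and down, at radius r is drawn at 1 + k1 r^2 times it, then the intrinsics apply), "R" (3x3) and "t" (3): a world point X has camera coordinates R X + t. Camera axes: x right, y down, z forward; pixel columns grow to the right and rows downward; lengths in m; the calibration is good to about 2 mm. A picture is of the moment at which its call begins.
- ticket.job_done(): hands the job in, once; it reports no verdict.
The state is a dict: "clock": time; "joint_pos": joint angles; "dq": joint speeds; "effort": joint torques, N m; "tool_pos": TCP position; "tool_rot": TCP orientation; "contact_force": force on the tool from outside, world axes, zero at the start; "ft_torque": the same for the moment, N m; "grip_width": opening from 0.0 (shut) to 1.0 (fully open).
Only numpy, scipy, OpenCV 4.12 (cv2) and the standard library are available. Lean on these libraries where they do the work, as an engineer would, in place of code of your own. Each camera call takes 0.05 s, during which the arm holds its last target. There are 200 camera calls.

## Task

One oil bottle has tipped out of the finishing rack and lies on the bench: stand it upright in the rack, in the wide gap between the containers still standing there, setting it down rather than dropping it. Then slide the rack's wooden keeper along until you feel the whole row firm against the end wall, with no gaps left and everything upright, without ramming it. Do not knock any container over, and leave the mallet, the gouge and the carved blank where they are.

Things in the scene. Friction and masses are not known exactly. Their poses are not given: they have to be found in the camera images.
- fallen_bottle: closed amber bottle lying on its side on the bench at the start; 54 mm across, origin at the centre of its underside, z up its axis (towards the cap). Height 150 mm: round body 54 mm across up to 95 mm, sloping shoulder from 95 to 110 mm, straight black cap and neck 28 mm across from 110 to 150 mm. 0.16 to 0.28 kg.
- rack: fixed wooden lane 86 mm wide along its own y axis; origin on the bench at mid-width, z up. Floor 12 mm above the bench; side lips 8 mm above the floor, 62 mm apart. At -y an end wall 95 mm high, inner face at y = -225 mm; the lane ends at y = +260 mm. At first one container stands near the end wall, then a wide gap, then two more, then the keeper; which is where varies.
- keeper (a joint): travel in m of the wooden keeper along the lane towards the end wall; 0 = farthest from the end wall, where its pushing face stands at y = +165 mm of the rack; each metre of travel takes it that much to -y. It slides with about 2 N and stays where it is left. Far end of its travel 0.215.
- keeper_knob (a point): point on the axis of the keeper's upright round knob (26 mm across, 60 mm tall), 15 mm below its top, which is 95 mm above the bench. It moves with the keeper, 65 mm behind (to rack +y of) the pushing face. The knob stands on the keeper's foot, a slab whose top is 35 mm above the bench.
- keeper_face (a point): lower middle of the keeper's pushing face (56 mm wide, 75 mm high, faces rack -y; the plate is 16 mm thick)
- bottle: amber bottle standing in the rack, the same as the fallen one: height 150 mm, 54 mm across, origin at the centre of its underside, z up its axis
- jar: white jar with a steel lid standing in the rack: height 105 mm, 54 mm across, origin at the centre of its underside, z up its axis
- tin: plain metal tin standing in the rack: height 120 mm, 54 mm across, origin at the centre of its underside, z up its axis
- mallet: bystander: round wooden carver's mallet lying on the bench, head 100 mm long and 80 mm across, handle 130 mm long; origin on the bench under the joint of head and handle, x towards the head
- gouge: bystander: carving gouge lying on the bench, 230 mm long, 26 mm thick; origin under its middle, x towards the blade
- blank: bystander: pale wooden board with a carving begun, 110 x 160 x 30 mm, lying flat; origin at the centre of its underside
There are look-alikes about, which are no part of the job. Leave any blue or green look-alike of the fallen_bottle alone. Leave any purple look-alike of the jar alone.

How it is judged:
On the way:
1. the fallen bottle stands upright on the rack's floor in the wide gap (one container on its end-wall side, two on its keeper side), let go (angle between fallen_bottle's own z axis and vertical below 0.1 rad and z of fallen_bottle in the frame of rack between 0.006 and 0.018 m and x of fallen_bottle in the frame of rack between -0.012 and 0.012 m and y of fallen_bottle in the frame of rack between -0.155 and 0 m and contact force between the fingers and fallen_bottle below 0.1 N), for 0.3 s.
At the end, for the whole second after the job is handed in: All four containers stand at rest on the rack floor between the lips, upright within 0.1 rad, the once-fallen bottle second from the end wall (axis 71 to 93 mm from it), and the keeper travel is above 0.168 m: under 6 mm of gaps left in the row (angle between each of fallen_bottle, bottle, jar, tin's own z axis and vertical below 0.1 rad and z of fallen_bottle in the frame of rack between 0.006 and 0.018 m and x of fallen_bottle in the frame of rack between -0.012 and 0.012 m and z of bottle in the frame of rack between 0.006 and 0.018 m and x of bottle in the frame of rack between -0.012 and 0.012 m and z of jar in the frame of rack between 0.006 and 0.018 m and x of jar in the frame of rack between -0.012 and 0.012 m and z of tin in the frame of rack between 0.006 and 0.018 m and x of tin in the frame of rack between -0.012 and 0.012 m and y of fallen_bottle in the frame of rack between -0.154 and -0.132 m and value of joint keeper above 0.168 m and linear speed of each of fallen_bottle, bottle, jar, tin below 0.02 m/s); the robot touches nothing.
It fails at once if a standing container is knocked over (tilts more than 0.5 rad) (angle between any of bottle, jar, tin's own z axis and vertical above 0.5 rad).
It fails at once if a container is dropped, or rammed against the rack, its end wall or the keeper, with more than 60 N (contact force between any of bottle, jar, tin, fallen_bottle and rack above 60 N).
It fails at once if the mallet, the gouge or the blank is moved more than 20 mm (distance of any of mallet, gouge, blank from where it was at the start of the episode above 0.02 m).
It also fails if it takes over 59 s, if anything falls off the work surface, if the arm or the gripper's body presses on something with over 40 N, if the wrist force passes 120 N, or if a joint passes its speed limit or range.

## Working session

There is one attempt and no reset: what is moved stays moved. The work goes in short steps, Python scripts to look and compute and a tool call to move; the robot and the scene stay as the last step left them, time stands still between calls to the robot, and variables do not carry over. Pictures are saved under pics/ and viewed, about 8 in all and at most 12, crops included, and the job is handed in when it is done.

Besides the shell and the picture viewer there is one more tool, called after "Request:" as name(argument=value, ...) on one line, values as JSON. apply_moves: Moves the arm, as the interface text tells. Its arguments: {"type":"object","properties":{"rows":{"type":"string"},"squeeze":{"type":"number"}},"required":["rows"]}

```bash
mkdir -p pics
cat > h.py <<'E'
import numpy as np, cv2
from workcell import telemetry, imaging, ticket
def cam(n,save=None):
    c=imaging.get_image(n)
    if save: cv2.imwrite('pics/'+save,c['img'][:,:,::-1])
    return c
def cloud(c):
    K=np.array([[c['fx'],0,c['cx']],[0,c['fy'],c['cy']],[0,0,1.]])
    v,u=np.mgrid[:480,:640]
    s=cv2.undistortPoints(np.stack([u,v],-1).reshape(-1,1,2).astype(np.float64),K,np.array([c['k1'],0,0,0.])).reshape(480,640,2)
    z=c['z_map'][...,None]
    P=np.concatenate([s*z,z],-1)
    W=(P-np.array(c['t']))@np.array(c['R'])
    W[c['z_map']==0]=np.nan
    return W
E
python3 - <<'E'
from h import *
for n in('scene','top'):
    c=cam(n,n+'0.png'); np.savez(n+'0.npz',**c); print(n,np.array(c['R']).round(3).tolist(),c['t'],c['fx'],c['k1'])
print(telemetry.get_state())
E
```

```text
scene [[-0.258, 0.966, -0.01], [0.697, 0.179, -0.694], [-0.669, -0.186, -0.719]] [ 0.13096012 -0.30507545  1.43630499] 449.24823604258546 -0.08832902873221639
top [[-0.004, -1.0, 0.004], [-0.989, 0.004, -0.147], [0.147, -0.004, -0.989]] [0.00780188 0.5340443  1.24738094] 515.5387822587445 0.027412484813495838
{'clock': 0.1, 'joint_pos': array([ 1.04849955e+00,  3.07481916e-01,  1.50749345e+00, -3.35417755e-05,
        1.32839979e+00, -7.34871419e-02]), 'dq': array([ 6.52735866e-06, -1.44600984e-03, -3.73738567e-03,  1.67997501e-03,
       -1.41861606e-03, -2.46016178e-04]), 'effort': array([ 4.93729076e-04, -4.58530068e+01, -2.52607262e+01, -5.37546348e-04,
        5.54907310e-03, -5.27583950e-05]), 'tool_pos': array([0.24927793, 0.51763455, 0.30310096]), 'tool_rot': array([[-9.00967694e-01,  4.33885323e-01, -8.61017294e-04],
       [ 4.33886166e-01,  9.00966347e-01, -1.56108964e-03],
       [ 9.84137224e-05, -1.78007483e-03, -9.99998411e-01]]), 'contact_force': array([-0.31592828,  0.35191851,  0.87911227]), 'ft_torque': array([-0.01072627, -0.0006739 ,  0.03339466]), 'grip_width': 0.9996664019087189}
```

```bash
ls -la
```

```text
total 4224
drwxr-xr-x  3 agent agent    4096 Dec  4 16:57 .
drwxr-xr-x 23 root  root     4096 Dec  4 16:56 ..
-rw-r--r--  1 agent agent     575 Dec  4 16:56 h.py
drwxr-xr-x  2 agent agent    4096 Dec  4 16:57 pics
-rw-r--r--  1 agent agent 2152686 Dec  4 16:57 scene0.npz
-rw-r--r--  1 agent agent 2152686 Dec  4 16:57 top0.npz
```

View pics/top0.png

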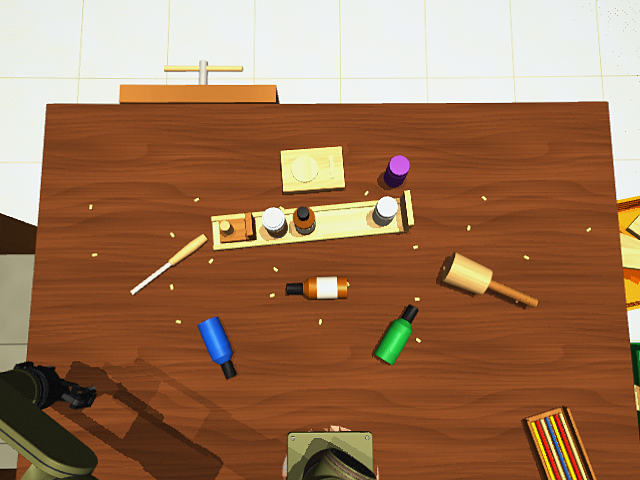

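View pics/scene0.png

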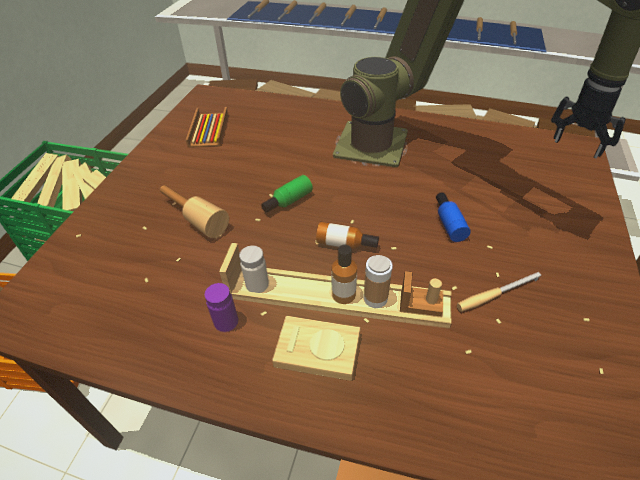

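The top view shows these lying candidates: amber with a white label at (318,288), blue (215,346) and green (397,335). A further amber bottle stands in the rack at (304,219). I choose the amber one at (318,288). In the rack, the end wall is at (408,210), a container at (385,210), the bottle at (304,219), the jar at (274,221) and the knob at (226,228).

Run:
```python
from h import *
c=dict(np.load('top0.npz')); s=dict(np.load('scene0.npz'))
a=cv2.resize(c['img'][185:315,200:430],None,fx=3.4,fy=3.4)[:290+200]; 
b=cv2.resize(s['img'][215:335,205:465],None,fx=3,fy=3)
cv2.imwrite('pics/crop.png',cv2.resize(np.vstack([a[:,:780],b]),None,fx=.74,fy=.74)[:,:,::-1])
for n,c in(('top',c),('scene',s)):
    W=cloud(c); X,Y,Z=np.moveaxis(W,-1,0)
    reg=(X>.35)&(X<.9)&(abs(Y)<.45)
    # fallen bottle
    hsv=cv2.cvtColor(c['img'],cv2.COLOR_RGB2HSV)
    bt=reg&(Z>.008)&(Z<.07)
    n_,l,st,ce=cv2.connectedComponentsWithStats(bt.astype(np.uint8))
    for i in range(1,n_):
        if st[i,4]<150: continue
        p=W[l==i]; m=p.mean(0); (cx,cy),(w,h),ang=cv2.minAreaRect(p[:,:2].astype(np.float32))
        print(n,'comp px',ce[i].round(),'mean',m.round(4),'rect',np.round([cx,cy,w,h,ang],4),'zmax',np.nanmax(p[:,2]).round(3))
    for lo,hi in((.075,.1),(.1,.112),(.112,.126),(.126,.14),(.14,.18)):
        bt=reg&(Z>lo)&(Z<hi); n_,l,st,ce=cv2.connectedComponentsWithStats(bt.astype(np.uint8))
        for i in range(1,n_):
            if st[i,4]<25: continue
            p=W[l==i]; print(n,'hi',lo,ce[i].round(),p.mean(0).round(4),'ext',np.ptp(p,0).round(3),'zmax',p[:,2].max().round(3),st[i,4])
```

```text
top comp px [312. 169.] mean [0.7527 0.0386 0.0304] rect [0.7555 0.0389 0.113  0.1599 4.2102] zmax 0.041
top comp px [392. 180.] mean [ 0.7213 -0.1651  0.0395] rect [ 7.2560e-01 -1.6720e-01  5.3000e-02  2.3400e-02  6.6376e+01] zmax 0.07
top comp px [310. 225.] mean [0.6083 0.0446 0.0207] rect [0.6164 0.046  0.0919 0.4979 5.4375] zmax 0.07
top comp px [182. 254.] mean [0.5357 0.3686 0.0202] rect [5.26900e-01 3.81700e-01 2.48000e-02 1.79800e-01 3.78329e+01] zmax 0.033
top comp px [475. 279.] mean [ 0.4655 -0.3584  0.0546] rect [ 0.4648 -0.3744  0.1707  0.077  65.8784] zmax 0.07
top comp px [321. 287.] mean [0.4478 0.0183 0.0466] rect [0.4507 0.0278 0.0575 0.1487 2.0395] zmax 0.062
top comp px [405. 318.] mean [ 0.3724 -0.1882  0.0417] rect [ 3.67400e-01 -1.90300e-01  4.21000e-02  8.21000e-02  4.42141e+01] zmax 0.058
top comp px [211. 323.] mean [0.3616 0.285  0.048 ] rect [0.3641 0.2897 0.0277 0.0569 4.0822] zmax 0.061
top hi 0.075 [394. 173.] [ 0.7244 -0.1645  0.0859] ext [0.04  0.05  0.024] zmax 0.099 91
top hi 0.075 [408. 208.] [ 0.6363 -0.1946  0.0929] ext [0.086 0.021 0.025] zmax 
[... 2994 characters left out ...]
.1 [377. 279.] [0.6263 0.1322 0.1052] ext [0.025 0.052 0.011] zmax 0.111 102
scene hi 0.1 [217. 293.] [ 0.7427 -0.1711  0.1043] ext [0.052 0.05  0.008] zmax 0.108 417
scene hi 0.112 [251. 254.] [ 0.6372 -0.1375  0.1167] ext [0.052 0.047 0.009] zmax 0.121 328
scene hi 0.112 [344. 267.] [0.6229 0.0621 0.1173] ext [0.039 0.047 0.014] zmax 0.126 186
scene hi 0.112 [377. 275.] [0.6264 0.1325 0.1191] ext [0.025 0.054 0.014] zmax 0.126 123
scene hi 0.126 [379. 265.] [0.6094 0.1314 0.1308] ext [0.051 0.053 0.01 ] zmax 0.137 388
scene hi 0.126 [344. 262.] [0.6235 0.0623 0.1331] ext [0.012 0.024 0.014] zmax 0.14 60
scene hi 0.14 [344. 253.] [0.6182 0.0612 0.157 ] ext [0.027 0.027 0.024] zmax 0.165 198
```

View pics/crop.png

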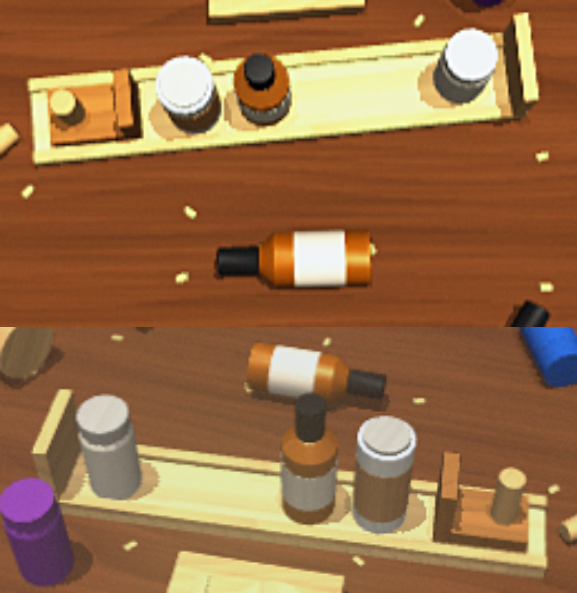

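The crop confirms the choice: the amber, white-labelled bottle lies with its cap towards image left (world +y). My plan is to grasp it with the tool tilted 40° towards the cap. The hand then ends up inclined, coming from the robot's side, when the bottle is upright in the gap.

```bash
cat >> h.py <<'E'
from scipy.spatial.transform import Rotation as Ro
def log():
    import json
    s=telemetry.get_state()
    open('log.txt','a').write(json.dumps([list(map(float,s['joint_pos'])),list(map(float,s['tool_pos'])),np.array(s['tool_rot']).tolist()])+'\n')
    return s
def plan(p,R,n,p0=None,R0=None):
    s=log(); p0=np.array(s['tool_pos']) if p0 is None else np.array(p0); R0=np.array(s['tool_rot']) if R0 is None else R0
    w=(Ro.from_matrix(R0).inv()*Ro.from_matrix(R)).as_rotvec(); 
    print('rotdeg/row',np.degrees(np.linalg.norm(w))/n)
    for k in range(n):
        Rk=Ro.from_matrix(R0)*Ro.from_rotvec(w*k/n)
        print(*(w/n).round(4),*(Rk.inv().apply((np.array(p)-p0)/n)*1e3).round(1))
def Rg(tilt,yaw=0):
    c,s=np.cos(np.radians(tilt)),np.sin(np.radians(tilt))
    z=np.array([0,-s,-c]);y=np.array([1.,0,0])
    return Ro.from_rotvec([0,0,yaw]).as_matrix()@np.column_stack([np.cross(y,z),y,z])
E
python3 - <<'E'
from h import *
# bottle axis
for n in('top','scene'):
    c=dict(np.load(n+'0.npz')); W=cloud(c); X,Y,Z=np.moveaxis(W,-1,0)
    m=(X>.4)&(X<.5)&(Y>-.07)&(Y<.13)&(Z>.006)&(Z<.07)
    for lo,hi in((-.04,-.01),(-.01,.02),(.02,.045),(.07,.1)):
        k=m&(Y>lo)&(Y<hi); q=W[k]; zt=np.percentile(q[:,2],97); r=.027 if hi<.06 else .014
        # circle fit center x from x,z
        A=np.c_[2*q[:,0],2*q[:,2],np.ones(len(q))]; s=np.linalg.lstsq(A,(q[:,[0,2]]**2).sum(1),rcond=None)[0]
        print(n,lo,hi,len(q),'ztop',zt.round(4),'fit',s[:2].round(4),'r',np.sqrt(s[2]+s[0]**2+s[1]**2).round(4))
    print('yext',np.percentile(Y[m],[1,99]).round(4))
plan([.453,.138,.148],Rg(40),10)
E
```

```text
top -0.04 -0.01 273 ztop 0.058 fit [0.4503 0.0218] r 0.0321
top -0.01 0.02 278 ztop 0.0575 fit [0.449  0.0272] r 0.0276
top 0.02 0.045 220 ztop 0.057 fit [0.4484 0.0283] r 0.0265
top 0.07 0.1 138 ztop 0.0445 fit [0.4477 0.0115] r 0.0285
yext [-0.0467  0.101 ]
scene -0.04 -0.01 256 ztop 0.0553 fit [0.4519 0.0282] r 0.0258
scene -0.01 0.02 268 ztop 0.0555 fit [0.4517 0.0284] r 0.0258
scene 0.02 0.045 199 ztop 0.0558 fit [0.4517 0.0302] r 0.024
scene 0.07 0.1 139 ztop 0.0422 fit [0.45   0.0291] r 0.012
yext [-0.0426  0.104 ]
rotdeg/row 7.453662085452722
0.0389 -0.0621 0.1075 -34.8 -25.3 15.6
0.0389 -0.0621 0.1075 -36.2 -20.8 18.7
0.0389 -0.0621 0.1075 -37.0 -16.1 21.7
0.0389 -0.0621 0.1075 -37.0 -11.2 24.5
0.0389 -0.0621 0.1075 -36.4 -6.3 27.1
0.0389 -0.0621 0.1075 -35.0 -1.3 29.5
0.0389 -0.0621 0.1075 -33.0 3.5 31.6
0.0389 -0.0621 0.1075 -30.3 8.2 33.3
0.0389 -0.0621 0.1075 -27.1 12.6 34.7
0.0389 -0.0621 0.1075 -23.3 16.7 35.7
```

Request:
apply_moves(rows="0.039 -0.062 0.1075 -35 -25 15.6 85; 0.039 -0.062 0.1075 -36 -21 19 85; 0.039 -0.062 0.1075 -37 -16 22 85; 0.039 -0.062 0.1075 -37 -11 24.5 85; 0.039 -0.062 0.1075 -36 -6 27 85")

```text
clock: 0.72
tool_pos: [0.352, 0.328, 0.2248]
tool_rot: [[-0.526, 0.844, 0.101], [0.779, 0.526, -0.342], [-0.341, -0.101, -0.934]]
contact_force: [0.4, 0.2, -0.4]
grip_width: 0.995
```

Run:
```python
from h import *
s=log();print(s['tool_pos'],s['joint_pos'])
```

```text
[0.3519707  0.32796558 0.22475182] [ 0.84950495  0.35078198  1.71997903 -0.31927876  1.28562751  0.39786722]
```

Request:
apply_moves(rows="0.039 -0.062 0.1075 -35 -1 29.5 85; 0.039 -0.062 0.1075 -33 3.5 31.5 85; 0.039 -0.062 0.1075 -30 8 33 85; 0.039 -0.062 0.1075 -27 12.5 34.5 85; 0.039 -0.062 0.1075 -23 16.5 35.5 85")

```text
clock: 1.35
tool_pos: [0.4536, 0.1396, 0.1469]
tool_rot: [[0.003, 1.0, -0.001], [0.766, -0.004, -0.642], [-0.642, 0.001, -0.766]]
contact_force: [0.6, -0.2, 0.4]
grip_width: 0.998
```

```bash
python3 - <<'E'
from h import *
R=Rg(40,.02); gp=np.array([.4505,.039,.030]); plan(gp-.054*R[:,2],R,5)
s=telemetry.get_state();print(s['tool_pos'],s['joint_pos'],s['contact_force'])
E
cat log.txt
```

```text
rotdeg/row 0.2703384648534536
-0.0029 -0.0001 -0.0038 -0.4 -0.7 20.1
-0.0029 -0.0001 -0.0038 -0.4 -0.8 20.1
-0.0029 -0.0001 -0.0038 -0.4 -0.8 20.0
-0.0029 -0.0001 -0.0038 -0.4 -0.9 20.0
-0.0029 -0.0001 -0.0038 -0.4 -1.0 20.0
[0.45355237 0.13963845 0.14692493] [ 0.55545583  0.54832023  1.79125827 -0.60550655  1.27806877  0.88197902] [ 0.62488459 -0.21542701  0.39132911]
[[1.0484995455794373, 0.30748191609085024, 1.5074934454881588, -3.35417755369764e-05, 1.32839978892474, -0.07348714186272416], [0.2492779273423696, 0.5176345488814325, 0.30310095707359125], [[-0.9009676936178713, 0.4338853232204484, -0.0008610172937017409], [0.433886166375044, 0.9009663465565753, -0.001561089640022899], [9.841372239102416e-05, -0.0017800748252491054, -0.999998410822915]]]
[[0.849504948063173, 0.3507819836056417, 1.7199790318356465, -0.31927875693216695, 1.2856275112086786, 0.3978672204166123], [0.3519707023472222, 0.32796558147080607, 0.22475181726611645], [[-0.5263721097189152, 0.8442592250388425, 0.1007906892866165], [0.7787183303589675, 0.5262796048877532, -0.34150774433698056], [-0.34136514771282717, -0.1012725945950008, -0.9344590400392069]]]
[[0.5554558317452938, 0.5483202293914989, 1.791258265836528, -0.6055065461708644, 1.278068770602365, 0.8819790220253894], [0.45355237367718754, 0.1396384513236851, 0.1469249338118146], [[0.00343060401341393, 0.9999930716723047, -0.0014448402997315367], [0.7664537789063907, -0.003557429976853913, -0.6422896149651443], [-0.6422903048904106, 0.0010960380232280277, -0.7664606727970033]]]
```

Motion tracks accurately. Now I'll approach along the tool axis and, in the next call, fit the kinematics for planning the placing.

Request:
apply_moves(rows="-0.003 0 -0.004 -0.4 -0.8 20 85; -0.003 0 -0.004 -0.4 -0.8 20 85; -0.003 0 -0.004 -0.4 -0.8 20 85; -0.003 0 -0.004 -0.4 -0.9 20 85; -0.003 0 -0.004 -0.4 -1 20 85")

```text
clock: 1.98
tool_pos: [0.4493, 0.0746, 0.0714]
tool_rot: [[-0.02, 1.0, 0.014], [0.768, 0.024, -0.641], [-0.641, -0.002, -0.768]]
contact_force: [-0.2, 0.4, 0.9]
grip_width: 0.996
```

Request:
apply_moves(rows="0 0 0 0 0 0 45; 0 0 0 0 0 0 45; 0 0 0 0 0 0 45; 0 0 0 0 0 0 45; 0 0 0 0 0 0 45", squeeze=40)

```text
clock: 2.6
tool_pos: [0.4498, 0.0756, 0.0725]
tool_rot: [[-0.019, 1.0, 0.016], [0.768, 0.025, -0.64], [-0.64, -0.0, -0.768]]
contact_force: [0.1, 1.8, 1.7]
grip_width: 0.617
```

```bash
cat >> h.py <<'E'
def fk(q,P):
    h,a1,L2,a3,L3,L6=P[:6]; y=lambda t:Ro.from_euler('y',t); z=lambda t:Ro.from_euler('z',t)
    R1=z(q[0]); p=np.array([0,0,h])+R1.apply([a1,0,0]); R2=R1*y(q[1]); p=p+R2.apply([0,0,L2])
    R3=R2*y(q[2]); p=p+R3.apply([a3,0,L3]); R5=R3*z(q[3])*y(q[4]); p=p+R5.apply([0,0,L6]); R6=R5*z(q[5])
    return p,R6
E
python3 - <<'E'
from h import *
import json
from scipy.optimize import least_squares
log(); D=[json.loads(l) for l in open('log.txt')]
T=[(fk(q,[0]*6)[1].inv()*Ro.from_matrix(R)).as_rotvec().round(3) for q,p,R in D]; print(T)
f=lambda P:np.concatenate([fk(q,P)[0]-p for q,p,R in D])
o=least_squares(f,[.2,0,.4,0,.4,.2]); print(o.x.round(4),abs(o.fun).max(), np.linalg.svd(o.jac)[1])
np.save('P.npy',o.x)
s=telemetry.get_state();print(s['tool_pos'],s['joint_pos'],s['contact_force'],s['grip_width'])
c=cam('scene'); cv2.imwrite('pics/g.png',cv2.resize(c['img'][130:330,200:500],None,fx=2,fy=2)[:,:,::-1])
E
```

```text
[array([-0.   ,  0.   ,  1.571]), array([-0.   ,  0.   ,  1.571]), array([-0.   ,  0.   ,  1.571]), array([-0.   , -0.   ,  1.571])]
[0.1475 0.011  0.6541 0.1552 0.4106 0.2175] 0.0348618565226258 [3.89250326 2.81647167 0.7744728  0.40032871 0.39145485 0.05096695]
[0.44975823 0.07556029 0.07248097] [ 0.45849939  0.63760393  1.93544468 -0.736908    1.04453025  0.97018644] [0.10661535 1.77424513 1.70486811] 0.6174205839829857
```

View pics/g.png

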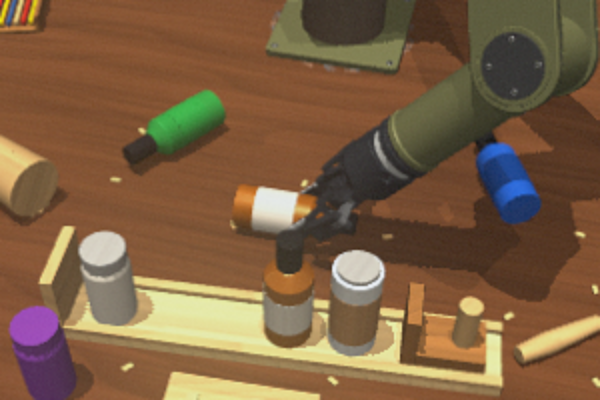

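The view shows the gripper on the fallen bottle's upper body and the jaws stopped at 53 mm, so the grasp holds. The position fit is off by 35 mm, so I'll add lateral offsets.

```bash
cat >> h.py <<'E'
def fk(q,P):
    h,a1,L2,a3,L3,L6,d,e=P; y=lambda t:Ro.from_euler('y',t); z=lambda t:Ro.from_euler('z',t)
    R1=z(q[0]); p=np.array([0,0,h])+R1.apply([a1,d,0]); R2=R1*y(q[1]); p=p+R2.apply([0,0,L2])
    R3=R2*y(q[2]); p=p+R3.apply([a3,0,L3]); R4=R3*z(q[3]);R5=R4*y(q[4]); p=p+R5.apply([e,0,L6]); R6=R5*z(q[5])
    return p,R6*Ro.from_euler('z',np.pi/2)
E
python3 - <<'E'
from h import *
import json
from scipy.optimize import least_squares
D=[json.loads(l) for l in open('log.txt')]
f=lambda P:np.concatenate([fk(q,P)[0]-p for q,p,R in D])
for mask in ([1,1,1,1,1,1,1,0],[1,1,1,1,1,1,0,1],[1,1,1,1,1,1,1,1],[1,0,1,0,1,1,0,1],[1,0,1,0,1,1,1,0]):
    m=np.array(mask); o=least_squares(lambda x:np.r_[f(x*m),1e-4*(x-[.2,0,.4,0,.4,.2,0,0])],[.2,0,.4,0,.4,.2,0,0]); print((o.x*m).round(4),abs(f(o.x*m)).max())
E
```

```text
[0.1922 0.     0.6465 0.1092 0.4166 0.2986 0.0422 0.    ] 2.824420708424924e-08
[0.1362 0.0167 0.6638 0.1614 0.4353 0.2042 0.     0.0314] 0.034705760487795057
[ 0.1922  0.      0.6465  0.1092  0.4166  0.2986  0.0422 -0.    ] 2.7691562320963925e-08
[ 0.2688 -0.      0.4191  0.      0.3398  0.2663  0.     -0.0992] 0.036321490396022504
[ 0.2607  0.      0.4955 -0.      0.4248  0.3154  0.0482  0.    ] 0.013935089036509002
```

```bash
cat >> h.py <<'E'
from scipy.optimize import least_squares
P=np.array([0.1922,0,.6465,.1092,.4166,.2986,.0422,0])
try: P=np.load('P8.npy')
except Exception: pass
LO=np.array([-3.12,-1.05,.14,-1.42,.1,-2.68]);HI=np.array([3.12,2.28,2.33,4.57,2.73,2.68])
def ik(p,R,q0):
    def f(q):
        pp,RR=fk(q,P); return np.r_[(pp-p)*5,(RR.inv()*Ro.from_matrix(R)).as_rotvec()]
    o=least_squares(f,np.clip(q0,LO+1e-4,HI-1e-4),bounds=(LO,HI),xtol=1e-12); return o.x,np.linalg.norm(o.fun)
E
python3 - <<'E'
from h import *
import json
D=[json.loads(l) for l in open('log.txt')]
f=lambda P:np.concatenate([fk(q,P)[0]-p for q,p,R in D])
o=least_squares(lambda x:np.r_[f(x),1e-4*(x-[.2,0,.4,0,.4,.2,0,0])],P);np.save('P8.npy',o.x); import h; h.P=o.x
q,p,R=D[-1]; q=np.array(q);p=np.array(p);R=np.array(R)
b=np.array([-.02,1,0]);b/=np.linalg.norm(b)
base=np.array([.452,-.045,.027]); 
bt=R.T@b; Bt=R.T@(base-p); Bt[1]=0; bt[1]=0; bt/=np.linalg.norm(bt); print('axis,base in tool',bt.round(4),Bt.round(4))
np.savez('obj.npz',bt=bt,Bt=Bt)
A=Ro.align_vectors([[0,0,1],[1,0,0]],[R@bt,R[:,1]])[0].as_matrix()
rng=np.random.default_rng(0)
for yaw in range(-170,0,10):
    Rf=Ro.from_euler('z',yaw,degrees=True).as_matrix()@A@R
    for B in ([.624,-.04,.012],):
        sols=[]
        for k in range(14):
            q0=q if k==0 else rng.uniform(LO,HI); q0[0]=rng.uniform(-.8,.8) if k else q0[0]
            x,e=ik(np.array(B)-Rf@Bt,Rf,q0)
            if e<1e-4 and not any(np.allclose(x,s,atol=.02) for s in sols): sols.append(x)
        for s in sols: print(yaw,s.round(2),'head',Rf[:,2].round(2))
E
```

```text
axis,base in tool [ 0.7681  0.     -0.6404] [-0.0635  0.      0.1121]
-170 [ 0.31  0.68  1.69 -0.97  1.18 -2.42] head [ 0.13 -0.76 -0.64]
-160 [ 0.32  0.64  1.8  -1.09  1.04 -2.42] head [ 0.26 -0.72 -0.64]
-150 [ 0.31  0.6   1.91 -1.26  0.91 -2.39] head [ 0.38 -0.67 -0.64]
-130 [ 0.22  0.55  2.11  4.52  0.67 -2.2 ] head [ 0.59 -0.49 -0.64]
-120 [ 0.14  0.53  2.2   4.15  0.59 -2.03] head [ 0.67 -0.38 -0.64]
-110 [ 0.03  0.52  2.26  3.72  0.55 -1.82] head [ 0.72 -0.26 -0.64]
-100 [-0.1   0.52  2.3   3.25  0.55 -1.62] head [ 0.76 -0.13 -0.64]
-90 [-0.23  0.52  2.3   2.8   0.57 -1.43] head [ 0.77 -0.   -0.64]
-80 [-0.36  0.52  2.27  2.37  0.6  -1.26] head [ 0.76  0.13 -0.64]
-70 [-0.46  0.53  2.21  1.98  0.65 -1.09] head [ 0.72  0.26 -0.64]
-60 [-0.53  0.54  2.14  1.65  0.73 -0.95] head [ 0.67  0.38 -0.64]
-50 [-0.57  0.57  2.04  1.39  0.84 -0.86] head [ 0.59  0.49 -0.64]
-40 [-0.59  0.59  1.94  1.2   0.96 -0.8 ] head [ 0.49  0.59 -0.64]
-30 [-0.59  0.63  1.83  1.04  1.09 -0.78] head [ 0.38  0.67 -0.64]
-20 [-0.58  0.66  1.72  0.92  1.22 -0.78] head [ 0.26  0.72 -0.64]
-10 [-0.56  0.7   1.6   0.82  1.35 -0.79] head [ 0.13  0.76 -0.64]
```

```bash
cat > path.py <<'E'
from h import *
o=np.load('obj.npz');bt,Bt=o['bt'],o['Bt']
s=log(); q=np.array(s['joint_pos']);p=np.array(s['tool_pos']);R=np.array(s['tool_rot'])
A=Ro.align_vectors([[0,0,1],[1,0,0]],[R@bt,R[:,1]])[0].as_matrix()
q1,e1=ik(p+[0,0,.16],R,q); print('lift',q1.round(2),e1)
Rf=Ro.from_euler('z',-75,degrees=True).as_matrix()@A@R
qs=np.array([-.4,.52,2.2,2.2,.6,-1.2])
qf,ef=ik(np.array([.624,-.04,.012])-Rf@Bt,Rf,qs); print('final',qf.round(2),ef)
for B in([.46,-.04,.10],[.50,-.04,.12],[.50,-.06,.16],[.55,-.05,.19]):
    q2,e2=ik(np.array(B)-Rf@Bt,Rf,qf); print('pre',B,q2.round(2),e2)
    if e2>1e-3: continue
    n=20; zmin=9
    for k in range(n+1):
        pp,RR=fk(q1+(q2-q1)*k/n,P); b0=pp+RR.apply(Bt); c0=b0+.15*RR.apply(bt)
        if k%4==0: print(k,'tcp',pp.round(3),'base',b0.round(3),'cap',c0.round(3))
E
python3 path.py
```

```text
lift [ 0.46  0.38  1.81 -0.64  1.34  0.71] 9.063162369069397e-16
final [-0.41  0.52  2.25  2.17  0.62 -1.17] 1.9096335254306313e-15
pre [0.46, -0.04, 0.1] [-0.67  0.12  2.33  1.29  0.67 -0.45] 0.13870234169137208
pre [0.5, -0.04, 0.12] [-0.6   0.14  2.33  1.52  0.62 -0.59] 0.028151371377515444
pre [0.5, -0.06, 0.16] [-0.67  0.06  2.27  1.33  0.69 -0.41] 1.3788161997450708e-09
0 tcp [0.45  0.076 0.232] base [ 0.453 -0.045  0.187] cap [0.449 0.105 0.187]
4 tcp [0.384 0.065 0.189] base [ 0.355 -0.027  0.103] cap [0.386 0.11  0.158]
8 tcp [0.366 0.085 0.182] base [0.324 0.039 0.068] cap [0.38  0.135 0.169]
12 tcp [0.395 0.085 0.204] base [0.37  0.084 0.078] cap [0.424 0.13  0.21 ]
16 tcp [0.44  0.033 0.242] base [0.45  0.053 0.116] cap [0.48  0.063 0.262]
20 tcp [ 0.456 -0.072  0.281] base [ 0.5  -0.06  0.16] cap [ 0.5  -0.06  0.31]
pre [0.55, -0.05, 0.19] [-0.54  0.06  2.15  1.23  0.63 -0.17] 2.1149630238698205e-15
0 tcp [0.45  0.076 0.232] base [ 0.453 -0.045  0.187] cap [0.449 0.105 0.187]
4 tcp [0.402 0.075 0.194] base [ 0.377 -0.018  0.108] cap [0.406 0.119 0.162]
8 tcp [0.398 0.094 0.19 ] base [0.363 0.044 0.077] cap [0.414 0.144 0.176]
12 tcp [0.434 0.092 0.217] base [0.414 0.084 0.09 ] cap [0.464 0.136 0.221]
16 tcp [0.483 0.04  0.262] base [0.494 0.055 0.135] cap [0.524 0.071 0.281]
20 tcp [ 0.506 -0.062  0.311] base [ 0.55 -0.05  0.19] cap [ 0.55 -0.05  0.34]
```

Request:
apply_moves(rows="0 0 0 -6.4 0 -7.7 40; 0 0 0 -12.8 0 -15.4 40; 0 0 0 -25.6 0 -31 40; 0 0 0 -25.6 0 -31 40; 0 0 0 -25.6 0 -31 40")

```text
clock: 3.28
tool_pos: [0.4489, 0.0754, 0.2252]
tool_rot: [[-0.019, 1.0, 0.014], [0.768, 0.024, -0.64], [-0.641, -0.001, -0.768]]
contact_force: [0.4, 0.1, -2.1]
grip_width: 0.62
```

```bash
cat > path2.py <<'E'
from h import *
o=np.load('obj.npz');bt,Bt=o['bt'],o['Bt']
s=log(); q=np.array(s['joint_pos']);p=np.array(s['tool_pos']);R=np.array(s['tool_rot'])
A=Ro.align_vectors([[0,0,1],[1,0,0]],[R@bt,R[:,1]])[0].as_matrix()
Rf=Ro.from_euler('z',-75,degrees=True).as_matrix()@A@R
qs=np.array([-.54,.06,2.15,1.23,.63,-.17])
q2,e=ik(np.array([.55,-.05,.19])-Rf@Bt,Rf,qs); print(q2.round(3),e); np.save('q2.npy',q2);np.save('Rf.npy',Rf)
qq=q2
for B in([.59,-.045,.19],[.624,-.04,.19],[.624,-.04,.13],[.624,-.04,.07],[.624,-.04,.012]):
    qq,e=ik(np.array(B)-Rf@Bt,Rf,qq); print(B,qq.round(2),e)
n=15; 
for k in range(n):
    a,b=[fk(q+(q2-q)*j/n,P) for j in(k,k+1)]
    w=(a[1].inv()*b[1]).as_rotvec(); print(*w.round(3),*(a[1].inv().apply(b[0]-a[0])*1e3).round(0),'|',np.degrees(np.linalg.norm(w)).round(1))
E
python3 path2.py
```

```text
[-0.539  0.057  2.152  1.229  0.625 -0.171] 3.1543684320711728e-15
[0.59, -0.045, 0.19] [-0.47  0.11  2.09  1.23  0.57 -0.12] 2.6886656588626486e-13
[0.624, -0.04, 0.19] [-0.41  0.15  2.04  1.22  0.54 -0.07] 4.632737279413805e-14
[0.624, -0.04, 0.13] [-0.41  0.25  2.12  1.55  0.5  -0.45] 1.938170680243148e-11
[0.624, -0.04, 0.07] [-0.41  0.38  2.19  1.9   0.53 -0.85] 9.909875398956604e-10
[0.624, -0.04, 0.012] [-0.41  0.52  2.25  2.17  0.62 -1.17] 6.408965274039307e-11
0.08 0.124 0.027 7.0 -20.0 15.0 | 8.6
0.065 0.128 0.037 7.0 -16.0 11.0 | 8.5
0.049 0.13 0.046 7.0 -11.0 7.0 | 8.4
0.033 0.131 0.054 7.0 -7.0 3.0 | 8.3
0.016 0.13 0.06 7.0 -3.0 -0.0 | 8.3
0.0 0.128 0.066 7.0 1.0 -4.0 | 8.3
-0.016 0.125 0.071 7.0 6.0 -7.0 | 8.3
-0.031 0.12 0.075 7.0 10.0 -10.0 | 8.3
-0.045 0.115 0.078 6.0 14.0 -13.0 | 8.4
-0.058 0.108 0.08 6.0 19.0 -15.0 | 8.4
-0.071 0.101 0.082 6.0 23.0 -17.0 | 8.5
-0.081 0.093 0.083 6.0 27.0 -18.0 | 8.5
-0.091 0.085 0.084 5.0 30.0 -19.0 | 8.6
-0.1 0.077 0.084 4.0 33.0 -20.0 | 8.7
-0.107 0.068 0.084 3.0 36.0 -20.0 | 8.7
```

Request:
apply_moves(rows="0.08 0.124 0.027 7 -20 15 40; 0.065 0.128 0.037 7 -16 11 40; 0.049 0.13 0.046 7 -11 7 40; 0.033 0.131 0.054 7 -7 3 40; 0.016 0.13 0.06 7 -3 0 40")

```text
clock: 3.9
tool_pos: [0.3928, 0.0904, 0.1821]
tool_rot: [[0.279, 0.947, -0.157], [0.957, -0.288, -0.033], [-0.076, -0.141, -0.987]]
contact_force: [0.0, -0.4, -2.3]
grip_width: 0.618
```

Request:
apply_moves(rows="0 0.128 0.066 7 1 -4 40; -0.016 0.125 0.071 7 6 -7 40; -0.031 0.12 0.075 7 10 -10 40; -0.045 0.115 0.078 6 14 -13 40; -0.058 0.108 0.08 6 19 -15 40")

```text
clock: 4.53
tool_pos: [0.4497, 0.0839, 0.2282]
tool_rot: [[0.6, 0.763, 0.241], [0.659, -0.642, 0.391], [0.453, -0.076, -0.888]]
contact_force: [0.1, 1.0, -1.3]
grip_width: 0.615
```

Request:
apply_moves(rows="-0.071 0.101 0.082 6 23 -17 40; -0.081 0.093 0.083 6 27 -18 40; -0.091 0.085 0.084 5 30 -19 40; -0.1 0.077 0.084 4 33 -20 40; -0.107 0.068 0.084 3 36 -20 40")

```text
clock: 5.15
tool_pos: [0.5059, -0.0582, 0.3111]
tool_rot: [[0.616, 0.258, 0.745], [0.168, -0.966, 0.196], [0.77, 0.004, -0.638]]
contact_force: [-0.0, 0.6, -2.2]
grip_width: 0.62
```

Run:
```python
from h import *
q2=np.load('q2.npy');Rf=np.load('Rf.npy');o=np.load('obj.npz');bt,Bt=o['bt'],o['Bt']
s=log();p=s['tool_pos'];R=s['tool_rot'];print(s['joint_pos'].round(2),q2.round(2),'base',p+R@Bt,'axis',R@bt,s['grip_width'],s['contact_force'])
c=cam('scene'); t=cam('top')
for n,k in(('t',t),('s',c)): np.savez(n+'1.npz',**k)
cv2.imwrite('pics/h.png',np.hstack([cv2.resize(k['img'][y:y+240,x:x+230],None,fx=1.7,fy=1.7) for k,y,x in((t,140,200),(c,150,210))])[:,:,::-1])
for n,k in(('top',t),('scene',c)):
    W=cloud(k);X,Y,Z=np.moveaxis(W,-1,0); hsv=cv2.cvtColor(k['img'],cv2.COLOR_RGB2HSV)
    m=(abs(X-.55)<.07)&(abs(Y+.05)<.05)&(Z>.17)
    for lo in np.arange(.17,.36,.02):
        a=m&(Z>lo)&(Z<lo+.02)
        if a.sum()>20: print(n,lo.round(2),W[a].mean(0).round(4),np.ptp(W[a],0).round(3),a.sum())
```

```text
[-0.53  0.05  2.16  1.24  0.61 -0.18] [-0.54  0.06  2.15  1.23  0.63 -0.17] base [ 0.55027093 -0.04691525  0.19064278] axis [-0.00395119  0.00354337  0.99998592] 0.620357352764946 [-0.04549282  0.57272122 -2.20591858]
top 0.25 [ 0.5266 -0.0542  0.2618] [0.032 0.049 0.018] 31
top 0.27 [ 0.5434 -0.0496  0.2848] [0.052 0.076 0.019] 188
top 0.29 [ 0.5344 -0.0501  0.2987] [0.084 0.098 0.02 ] 491
top 0.31 [ 0.5109 -0.0448  0.3208] [0.063 0.097 0.02 ] 287
top 0.33 [ 0.513  -0.0569  0.3399] [0.083 0.098 0.02 ] 503
scene 0.19 [ 0.5693 -0.0402  0.2012] [0.034 0.051 0.019] 159
scene 0.21 [ 0.5693 -0.0398  0.2202] [0.034 0.052 0.02 ] 196
scene 0.23 [ 0.5692 -0.0402  0.2399] [0.035 0.052 0.02 ] 203
scene 0.25 [ 0.5688 -0.04    0.2604] [0.043 0.067 0.02 ] 227
scene 0.27 [ 0.5605 -0.0428  0.2818] [0.079 0.086 0.02 ] 438
scene 0.29 [ 0.5422 -0.0465  0.2989] [0.094 0.1   0.02 ] 595
scene 0.31 [ 0.5196 -0.0463  0.3214] [0.085 0.1   0.02 ] 563
scene 0.33 [ 0.5075 -0.0591  0.339 ] [0.086 0.099 0.02 ] 658
scene 0.35 [ 0.4835 -0.0824  0.3624] [0.009 0.042 0.02 ] 63
```

View pics/h.png

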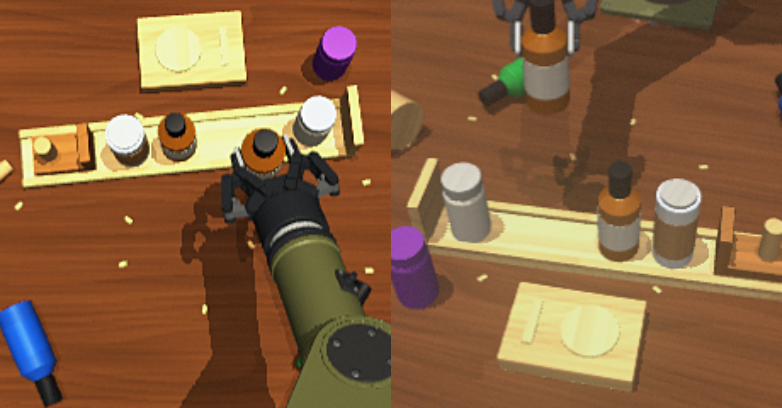

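The pictures show the bottle held upright (top view crop at (262,145), scene crop at (546,70)), with the gap clear. The lips leave only ±4 mm, so I'll refine the rack centreline and the held bottle's axis before the descent.

Run:
```python
from h import *
ang=.095; ux=np.array([np.cos(ang),np.sin(ang)]);uy=np.array([-np.sin(ang),np.cos(ang)])
o=np.array([.617,.037])
for n,f in(('top','top0'),('scene','scene0')):
    W=cloud(dict(np.load(f+'.npz'))); d=W[...,:2]-o; rx=d@ux; ry=d@uy; Z=W[...,2]
    for side in(-1,1):
        m=(Z>.014)&(Z<.035)&(rx*side>.027)&(rx*side<.055)&(ry>-.24)&(ry<.26)
        E=[]
        for lo in np.arange(-.22,.25,.03):
            k=m&(ry>lo)&(ry<lo+.03)
            if k.sum()>8: E.append((lo+.015,np.percentile(rx[k],[3,97])[(side+1)//2],np.median(Z[k])))
        E=np.array(E); print(n,side,'edge',E[:,1].round(4),'polyfit',np.polyfit(E[:,0],E[:,1],1).round(4),'z',np.median(E[:,2]).round(4))
    # end wall top, keeper plate
    k=(Z>.085)&(Z<.102)&(abs(rx)<.045)&(ry<-.215)&(ry>-.26); print('wall ry',np.percentile(ry[k],[2,98]).round(4),'rx',np.percentile(rx[k],[2,98]).round(4))
    k=(Z>.08)&(Z<.096)&(abs(rx)<.03)&(ry>.135)&(ry<.19); print('plate ry',np.percentile(ry[k],[2,98]).round(4),'rx',np.percentile(rx[k],[2,98]).round(4))
    k=(Z>.005)&(Z<.02)&(abs(rx)<.02)&(ry>-.12)&(ry<-.02); print('floor z',np.median(Z[k]).round(4))
    k=(abs(Z)<.006)&(abs(rx)>.06)&(abs(rx)<.1); print('bench z',np.median(Z[k]).round(4))
def circ(W,k,r=.027):
    q=W[k][:,:2]; v=least_squares(lambda c:np.hypot(*(q-c).T)-r,q.mean(0)+[-.02,0],loss='soft_l1',f_scale=.002); return v.x.round(4)
W=cloud(dict(np.load('s1.npz')));X,Y,Z=np.moveaxis(W,-1,0);m=(abs(X-.56)<.05)&(abs(Y+.045)<.04)
for lo in(.192,.21,.23): print('held scene',circ(W,m&(Z>lo)&(Z<lo+.02)))
print('lowest',np.percentile(Z[m&(Z>.15)],[1]))
W=cloud(dict(np.load('t1.npz')));X,Y,Z=np.moveaxis(W,-1,0)
hsv=cv2.cvtColor(np.load('t1.npz')['img'],cv2.COLOR_RGB2HSV)
k=(Z>.325)&(Z<.35)&(abs(X-.55)<.03)&(abs(Y+.05)<.03); print('cap top',W[k].mean(0).round(4),np.ptp(W[k],0).round(3))
W=cloud(dict(np.load('s1.npz')));X,Y,Z=np.moveaxis(W,-1,0);k=(Z>.325)&(Z<.35)&(abs(X-.55)<.025)&(abs(Y+.05)<.025); print('cap top sc',W[k].mean(0).round(4),np.ptp(W[k],0).round(3))
```

```text
top -1 edge [-0.0443 -0.0444 -0.0446 -0.045  -0.0445 -0.045  -0.0443 -0.0448 -0.045
 -0.045  -0.045  -0.0445 -0.0452 -0.0449 -0.0448 -0.0451] polyfit [-0.0013 -0.0448] z 0.02
top 1 edge [0.0416 0.0409 0.0409 0.0412 0.0412 0.0411 0.0409 0.0418 0.0415 0.0407
 0.0413 0.0411 0.0408 0.0405] polyfit [-0.001   0.0411] z 0.0203
wall ry [-0.2411 -0.2259] rx [-0.0434  0.0388]
plate ry [0.1479 0.1634] rx [-0.0287  0.0249]
floor z 0.0124
bench z 0.0002
scene -1 edge [-0.0437 -0.0448 -0.0434 -0.0435 -0.044  -0.0435 -0.0437 -0.0427 -0.042
 -0.0439 -0.0431] polyfit [ 0.0027 -0.0435] z 0.0194
scene 1 edge [0.0429 0.0436 0.0431 0.043  0.044  0.0436 0.0432 0.0437 0.0438 0.0441
 0.0445 0.0439 0.0438 0.044  0.0443 0.0437] polyfit [0.0022 0.0437] z 0.0193
wall ry [-0.2385 -0.2234] rx [-0.0417  0.0423]
plate ry [0.15   0.1656] rx [-0.0264  0.0281]
floor z 0.0118
bench z -0.0002
held scene [ 0.549  -0.0475]
held scene [ 0.5493 -0.0472]
held scene [ 0.5491 -0.0471]
lowest [0.19490468]
cap top [ 0.5472 -0.0515  0.3418] [0.041 0.041 0.023]
cap top sc [ 0.555  -0.0447  0.3369] [0.026 0.027 0.017]
```

Run:
```python
from h import *
Rf=np.load('Rf.npy');Bt=np.load('obj.npz')['Bt']
a=np.array([.6238,-.0397,.19])-Rf@Bt; b=np.array([.6238,-.0397,.022])-Rf@Bt
plan(a,Rf,5); plan(b,Rf,10,a,Rf)
```

```text
rotdeg/row 0.0841023462326145
0.0013 -0.0005 0.0005 9.3 2.3 11.5
0.0013 -0.0005 0.0005 9.3 2.3 11.4
0.0013 -0.0005 0.0005 9.3 2.3 11.4
0.0013 -0.0005 0.0005 9.3 2.3 11.4
0.0013 -0.0005 0.0005 9.3 2.3 11.4
rotdeg/row 0.0
0.0 0.0 0.0 -12.9 -0.0 10.8
0.0 0.0 0.0 -12.9 -0.0 10.8
0.0 0.0 0.0 -12.9 -0.0 10.8
0.0 0.0 0.0 -12.9 -0.0 10.8
0.0 0.0 0.0 -12.9 -0.0 10.8
0.0 0.0 0.0 -12.9 -0.0 10.8
0.0 0.0 0.0 -12.9 -0.0 10.8
0.0 0.0 0.0 -12.9 -0.0 10.8
0.0 0.0 0.0 -12.9 -0.0 10.8
0.0 0.0 0.0 -12.9 -0.0 10.8
```

Request:
apply_moves(rows="0.0013 -0.0005 0.0005 9.3 2.3 11.4 40; 0.0013 -0.0005 0.0005 9.3 2.3 11.4 40; 0.0013 -0.0005 0.0005 9.3 2.3 11.4 40; 0.0013 -0.0005 0.0005 9.3 2.3 11.4 40; 0.0013 -0.0005 0.0005 9.3 2.3 11.4 40")

```text
clock: 5.88
tool_pos: [0.5818, -0.049, 0.3082]
tool_rot: [[0.621, 0.264, 0.738], [0.167, -0.965, 0.204], [0.766, -0.004, -0.643]]
contact_force: [0.5, -0.2, -2.1]
grip_width: 0.619
```

Request:
apply_moves(rows="0 0 0 -12.9 0 10.8 40; 0 0 0 -12.9 0 10.8 40; 0 0 0 -12.9 0 10.8 40; 0 0 0 -12.9 0 10.8 40; 0 0 0 -12.9 0 10.8 40")

```text
clock: 6.5
tool_pos: [0.5812, -0.0495, 0.2237]
tool_rot: [[0.621, 0.263, 0.738], [0.167, -0.965, 0.203], [0.766, -0.003, -0.643]]
contact_force: [0.5, -0.4, -1.5]
grip_width: 0.617
```

Request:
apply_moves(rows="0 0 0 -12.9 0 10.8 40; 0 0 0 -12.9 0 10.8 40; 0 0 0 -12.9 0 10.8 40; 0 0 0 -6.4 0 5.4 40; 0 0 0 0 0 0 40")

```text
clock: 7.12
tool_pos: [0.5807, -0.0492, 0.1644]
tool_rot: [[0.623, 0.262, 0.737], [0.166, -0.965, 0.204], [0.765, -0.005, -0.644]]
contact_force: [-0.2, -0.2, -0.9]
grip_width: 0.62
```

```bash
cat > chk.py <<'E'
from h import *
Rf=np.load('Rf.npy');o=np.load('obj.npz');bt,Bt=o['bt'],o['Bt']
s=log();p=s['tool_pos'];R=s['tool_rot'];print(s['joint_pos'].round(2),'base',p+R@Bt,'axis',R@bt,s['grip_width'],s['contact_force'])
W=cloud(cam('scene'));X,Y,Z=np.moveaxis(W,-1,0)
ang=.095; ux=np.array([np.cos(ang),np.sin(ang)]);uy=np.array([-np.sin(ang),np.cos(ang)])
d=W[...,:2]-[.617,.037]; rx=d@ux; ry=d@uy
def circ(k,r=.027):
    q=np.c_[rx[k],ry[k]]; return least_squares(lambda c:np.hypot(*(q-c).T)-r,q.mean(0)+[-.02,0],loss='soft_l1',f_scale=.002).x.round(4)
for lo in(.03,.05,.07): 
    k=(abs(rx)<.035)&(abs(ry+.077)<.032)&(Z>lo)&(Z<lo+.02)
    if k.sum()>15: print('bottle rack xy',lo,circ(k),k.sum())
E
python3 chk.py
```

```text
[-0.41  0.44  2.21  2.01  0.56 -0.98] base [ 0.62383341 -0.03691565  0.04354115] axis [ 0.00636032 -0.00311707  0.99997491] 0.6198829244847225 [-0.15005902 -0.19026583 -0.91726325]
bottle rack xy 0.03 [-0.0014 -0.0756] 33
bottle rack xy 0.05 [-0.0012 -0.0751] 134
bottle rack xy 0.07 [-0.0007 -0.075 ] 145
```

Request:
apply_moves(rows="0 0 0 -6.9 0 5.8 40; 0 0 0 -6.1 0 5.1 40; 0 0 0 -4.6 0 3.9 40; 0 0 0 -1.5 0 1.3 40; 0 0 0 0 0 0 40")

```text
clock: 7.8
tool_pos: [0.5805, -0.0492, 0.1407]
tool_rot: [[0.621, 0.263, 0.739], [0.166, -0.965, 0.203], [0.766, -0.004, -0.643]]
contact_force: [-0.3, -0.4, -1.7]
grip_width: 0.618
```

Request:
apply_moves(rows="0 0 0 -1.1 0 1 40; 0 0 0 -0.8 0 0.6 40; 0 0 0 -0.8 0 0.6 40; 0 0 0 0 0 0 40; 0 0 0 0 0 0 40")

```text
clock: 8.43
tool_pos: [0.5803, -0.0491, 0.1372]
tool_rot: [[0.621, 0.263, 0.739], [0.166, -0.965, 0.203], [0.766, -0.003, -0.643]]
contact_force: [0.7, 1.8, -2.0]
grip_width: 0.621
```

```bash
python3 chk.py
```

```text
[-0.41  0.51  2.24  2.14  0.61 -1.14] base [ 0.62368424 -0.03690136  0.01646629] axis [ 0.00398968 -0.00250314  0.99998891] 0.6209888077882992 [ 0.69943178  1.77716785 -2.03505398]
bottle rack xy 0.03 [-0.0012 -0.0749] 124
bottle rack xy 0.05 [-0.0008 -0.0749] 143
bottle rack xy 0.07 [-0.0008 -0.0749] 149
```

Still carrying the weight (Fz −2 N). I'll continue down in ~1 mm steps.

Request:
apply_moves(rows="0 0 0 -0.8 0 0.6 40; 0 0 0 -0.8 0 0.6 40; 0 0 0 0 0 0 40; 0 0 0 0 0 0 40; 0 0 0 0 0 0 40")

```text
clock: 9.1
tool_pos: [0.5802, -0.0492, 0.1352]
tool_rot: [[0.621, 0.263, 0.739], [0.166, -0.965, 0.203], [0.766, -0.003, -0.643]]
contact_force: [0.0, -0.1, -1.5]
grip_width: 0.615
```

Request:
apply_moves(rows="0 0 0 -0.8 0 0.6 40; 0 0 0 -0.8 0 0.6 40; 0 0 0 0 0 0 40; 0 0 0 0 0 0 40; 0 0 0 0 0 0 40")

```text
clock: 9.72
tool_pos: [0.5801, -0.0492, 0.1332]
tool_rot: [[0.621, 0.263, 0.739], [0.166, -0.965, 0.203], [0.766, -0.003, -0.643]]
contact_force: [-0.1, 0.2, -1.4]
grip_width: 0.618
```

Request:
apply_moves(rows="0 0 0 -0.8 0 0.6 40; 0 0 0 0 0 0 40; 0 0 0 0 0 0 40; 0 0 0 0 0 0 40; 0 0 0 0 0 0 40")

```text
clock: 10.35
tool_pos: [0.58, -0.0492, 0.1322]
tool_rot: [[0.621, 0.263, 0.739], [0.166, -0.965, 0.203], [0.766, -0.003, -0.643]]
contact_force: [0.6, -0.6, -1.1]
grip_width: 0.619
```

Request:
apply_moves(rows="0 0 0 -0.8 0 0.6 40; 0 0 0 0 0 0 40; 0 0 0 0 0 0 40; 0 0 0 0 0 0 40; 0 0 0 0 0 0 40")

```text
clock: 10.98
tool_pos: [0.5803, -0.0492, 0.1321]
tool_rot: [[0.619, 0.263, 0.74], [0.166, -0.965, 0.204], [0.768, -0.003, -0.641]]
contact_force: [-3.3, -0.3, 5.5]
grip_width: 0.622
```

Contact: Fz went to +5.5 N and the tool stopped. Now I'll release and back out along the tool axis.

Request:
apply_moves(rows="0 0 0 0 0 0 58; 0 0 0 0 0 0 62; 0 0 0 0 0 0 66; 0 0 0 0 0 0 68; 0 0 0 0 0 0 68")

```text
clock: 11.6
tool_pos: [0.5799, -0.0492, 0.1311]
tool_rot: [[0.621, 0.263, 0.738], [0.166, -0.965, 0.203], [0.766, -0.004, -0.643]]
contact_force: [-0.4, -0.1, -0.2]
grip_width: 0.797
```

Request:
apply_moves(rows="0 0 0 0 0 -8 68; 0 0 0 0 0 -14 68; 0 0 0 0 0 -22 68; 0 0 0 0 0 -25 68; 0 0 0 0 0 -25 68")

```text
clock: 12.22
tool_pos: [0.5094, -0.0683, 0.1921]
tool_rot: [[0.621, 0.263, 0.738], [0.166, -0.965, 0.203], [0.766, -0.004, -0.643]]
contact_force: [0.6, -0.2, -0.2]
grip_width: 0.794
```

```bash
python3 chk.py
python3 - <<'E'
from h import *
c=cam('scene'); t=cam('top')
cv2.imwrite('pics/i.png',np.hstack([cv2.resize(k['img'][y:y+240,x:x+230],None,fx=1.7,fy=1.7) for k,y,x in((t,140,200),(c,150,210))])[:,:,::-1])
E
```

```text
[-0.55  0.33  2.31  1.84  0.62 -0.93] base [ 0.55278924 -0.05601444  0.07137751] axis [ 0.00449514 -0.002639    0.99998641] 0.7941072802327497 [ 0.64425797 -0.22062784 -0.22873295]
bottle rack xy 0.03 [-0.001 -0.075] 126
bottle rack xy 0.05 [-0.0011 -0.0749] 144
bottle rack xy 0.07 [-0.0013 -0.0748] 156
```

View pics/i.png

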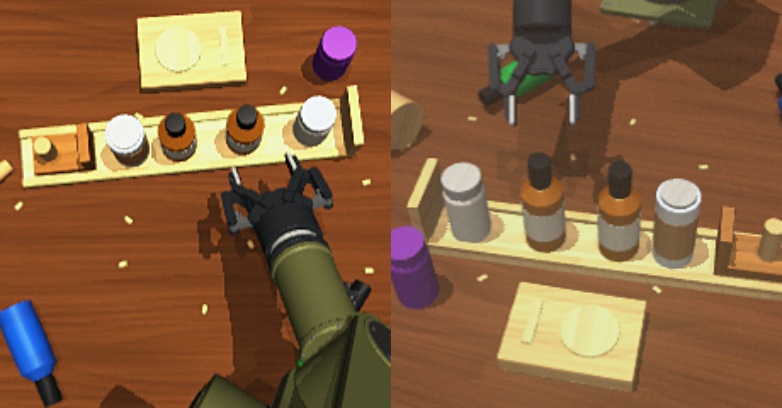

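The fallen bottle now stands free in the gap, at about (−1, −75) mm in the rack frame, upright. Next comes the keeper: go above the knob with the tool down and jaws across the lane.

```bash
cat > path3.py <<'E'
from h import *
s=log(); q=np.array(s['joint_pos']);p=np.array(s['tool_pos']);R=np.array(s['tool_rot'])
ux=np.array([np.cos(.095),np.sin(.095),0]); z=np.array([0,0,-1.])
# lift point
q1,e1=ik(p+[-.01,0,.10],R,q); print('lift',q1.round(2),e1)
k=np.array([.5972,.250,0]); rng=np.random.default_rng(1)
best=None
for sg in(1,-1):
    Rk=np.column_stack([np.cross(sg*ux,z),sg*ux,z])
    for t in range(12):
        x,e=ik(k+[0,0,.30],Rk,q1 if t==0 else rng.uniform(LO,HI)*[.3,.5,1,1,1,1])
        if e<1e-5:
            c=abs(x-q1).max()
            if best is None or c<best[0]-.01: best=(c,x,sg,Rk); print(sg,x.round(2),c.round(2))
c,q2,sg,Rk=best; np.savez('k.npz',q1=q1,q2=q2,Rk=Rk)
for zz,kk in((.134,k),(.134,np.array([.6117,.0927,0])),(.134,np.array([.613,.08,0]))): x,e=ik(kk+[0,0,zz],Rk,q2); print(zz,x.round(2),e)
n=15
for j in range(n):
    a,b=[fk(q1+(q2-q1)*i/n,P) for i in(j,j+1)]
    w=(a[1].inv()*b[1]).as_rotvec(); tip=b[0]+b[1].apply([0,0,.08])
    print(*w.round(3),*(a[1].inv().apply(b[0]-a[0])*1e3).round(0),'|',np.degrees(np.linalg.norm(w)).round(1),'tcp',b[0].round(2),'tip',tip.round(2))
E
python3 path3.py
```

```text
lift [-0.57  0.09  2.18  1.3   0.63 -0.28] 1.6037975617738644e-14
1 [0.33 0.41 1.35 0.   1.38 0.24] 1.3
0.134 [ 0.33  0.56  1.55 -0.    1.03  0.24] 4.996655421941664e-12
0.134 [ 0.08  0.53  1.61 -0.    1.   -0.01] 3.0435099244991546e-15
0.134 [ 0.06  0.53  1.62 -0.    1.   -0.03] 7.614563510819132e-15
0.091 -0.016 -0.093 19.0 -23.0 17.0 | 7.5 tcp [ 0.52 -0.04  0.3 ] tip [ 0.57 -0.02  0.24]
0.088 -0.022 -0.091 18.0 -22.0 17.0 | 7.4 tcp [ 0.53 -0.01  0.3 ] tip [0.58 0.02 0.24]
0.084 -0.029 -0.09 17.0 -19.0 17.0 | 7.3 tcp [0.54 0.02 0.3 ] tip [0.59 0.05 0.24]
0.08 -0.035 -0.089 16.0 -17.0 17.0 | 7.1 tcp [0.55 0.05 0.3 ] tip [0.59 0.08 0.24]
0.075 -0.042 -0.087 15.0 -15.0 16.0 | 7.0 tcp [0.56 0.07 0.3 ] tip [0.59 0.11 0.24]
0.07 -0.048 -0.085 15.0 -12.0 15.0 | 6.9 tcp [0.56 0.1  0.29] tip [0.59 0.14 0.23]
0.063 -0.054 -0.082 14.0 -10.0 14.0 | 6.7 tcp [0.56 0.12 0.29] tip [0.59 0.16 0.23]
0.057 -0.06 -0.08 14.0 -7.0 13.0 | 6.6 tcp [0.57 0.14 0.29] tip [0.58 0.18 0.22]
0.05 -0.065 -0.076 14.0 -5.0 11.0 | 6.4 tcp [0.57 0.16 0.29] tip [0.58 0.19 0.22]
0.042 -0.07 -0.073 14.0 -2.0 9.0 | 6.3 tcp [0.57 0.17 0.29] tip [0.58 0.2  0.21]
0.034 -0.074 -0.068 15.0 0.0 7.0 | 6.1 tcp [0.57 0.19 0.29] tip [0.58 0.21 0.21]
0.026 -0.078 -0.064 15.0 2.0 4.0 | 6.0 tcp [0.58 0.2  0.29] tip [0.58 0.22 0.21]
0.017 -0.081 -0.058 15.0 4.0 1.0 | 5.8 tcp [0.58 0.22 0.29] tip [0.58 0.23 0.21]
0.008 -0.084 -0.052 16.0 6.0 -2.0 | 5.7 tcp [0.59 0.23 0.29] tip [0.59 0.24 0.21]
-0.0 -0.086 -0.046 16.0 7.0 -5.0 | 5.6 tcp [0.6  0.25 0.3 ] tip [0.6  0.25 0.22]
```

Request:
apply_moves(rows="0 0 0 14 -0.6 -14.3 68; 0 0 0 14 -0.6 -14.3 68; 0 0 0 14 -0.6 -14.3 68; 0 0 0 14 -0.6 -14.3 68; 0 0 0 14 -0.6 -14.3 68")

```text
clock: 13.0
tool_pos: [0.5007, -0.068, 0.2915]
tool_rot: [[0.621, 0.263, 0.738], [0.166, -0.965, 0.204], [0.766, -0.004, -0.643]]
contact_force: [-0.2, -0.2, 1.0]
grip_width: 0.797
```

Request:
apply_moves(rows="0.091 -0.016 -0.093 19 -23 17 68; 0.088 -0.022 -0.091 18 -22 17 68; 0.084 -0.029 -0.09 17 -19 17 68; 0.08 -0.035 -0.089 16 -17 17 68; 0.075 -0.042 -0.087 15 -15 16 68")

```text
clock: 13.62
tool_pos: [0.5589, 0.0737, 0.2949]
tool_rot: [[0.462, 0.773, 0.436], [0.598, -0.634, 0.491], [0.656, 0.034, -0.754]]
contact_force: [-0.6, -0.3, -0.5]
grip_width: 0.797
```

Request:
apply_moves(rows="0.07 -0.048 -0.085 15 -12 15 68; 0.063 -0.054 -0.082 14 -10 14 68; 0.057 -0.06 -0.08 14 -7 13 68; 0.05 -0.065 -0.076 14 -5 11 68; 0.042 -0.07 -0.073 14 -2 9 68")

```text
clock: 14.25
tool_pos: [0.5726, 0.1741, 0.2829]
tool_rot: [[0.179, 0.98, 0.09], [0.902, -0.2, 0.382], [0.392, 0.013, -0.92]]
contact_force: [-0.2, 0.2, 0.7]
grip_width: 0.795
```

Request:
apply_moves(rows="0.034 -0.074 -0.068 15 0 7 60; 0.026 -0.078 -0.064 15 2 4 60; 0.017 -0.081 -0.058 15 4 1 60; 0.008 -0.084 -0.052 16 6 -2 60; 0 -0.086 -0.046 16 7 -5 60")

```text
clock: 14.88
tool_pos: [0.597, 0.2513, 0.2971]
tool_rot: [[-0.101, 0.995, -0.005], [0.995, 0.101, -0.002], [-0.001, -0.005, -1.0]]
contact_force: [0.7, -0.6, -0.5]
grip_width: 0.701
```

Run:
```python
from h import *
Rk=np.load('k.npz')['Rk']; s=telemetry.get_state(); print(s['tool_pos'],s['joint_pos'].round(2),s['clock'])
plan([.5972,.250,.134],Rk,5)
```

```text
[0.59698064 0.25130736 0.29714053] [0.33 0.41 1.35 0.   1.38 0.23] 14.875
rotdeg/row 0.08634465993900456
-0.001 0.0002 0.0011 -0.2 0.2 32.6
-0.001 0.0002 0.0011 -0.2 0.1 32.6
-0.001 0.0002 0.0011 -0.2 0.1 32.6
-0.001 0.0002 0.0011 -0.3 0.1 32.6
-0.001 0.0002 0.0011 -0.3 0.0 32.6
```

Request:
apply_moves(rows="-0.001 0 0.001 -0.2 0 45 60; -0.001 0 0.001 -0.2 0 45 60; -0.001 0 0.001 -0.2 0 40 60; -0.001 0 0.001 -0.2 0 25 60; -0.001 0 0.001 -0.2 0 8 60")

```text
clock: 15.5
tool_pos: [0.5954, 0.2493, 0.1322]
tool_rot: [[-0.094, 0.996, -0.003], [0.996, 0.094, 0.0], [0.001, -0.003, -1.0]]
contact_force: [0.2, -0.0, 0.2]
grip_width: 0.704
```

Request:
apply_moves(rows="0 0 0 0 0 0 20; 0 0 0 0 0 0 20; 0 0 0 0 0 0 20; 0 0 0 0 0 0 20; 0 0 0 0 0 0 20", squeeze=40)

```text
clock: 16.12
tool_pos: [0.5967, 0.2493, 0.1366]
tool_rot: [[-0.093, 0.996, 0.003], [0.996, 0.093, 0.002], [0.002, 0.003, -1.0]]
contact_force: [-4.0, 0.8, 6.3]
grip_width: 0.292
```

Request:
apply_moves(rows="0 0 0 -3 0 0 20; 0 0 0 -5 0 0 20; 0 0 0 -5 0 0 20; 0 0 0 -5 0 0 20; 0 0 0 -5 0 0 20")

```text
clock: 16.75
tool_pos: [0.5989, 0.2262, 0.1366]
tool_rot: [[-0.093, 0.996, 0.003], [0.996, 0.093, 0.002], [0.002, 0.004, -1.0]]
contact_force: [-2.7, 1.4, 5.5]
grip_width: 0.293
```

Request:
apply_moves(rows="0 0 0 -5 0 0 20; 0 0 0 -5 0 0 20; 0 0 0 -5 0 0 20; 0 0 0 -5 0 0 20; 0 0 0 -5 0 0 20")

```text
clock: 17.38
tool_pos: [0.6012, 0.2018, 0.1365]
tool_rot: [[-0.092, 0.996, 0.003], [0.996, 0.092, 0.003], [0.003, 0.004, -1.0]]
contact_force: [-4.0, 3.5, 6.0]
grip_width: 0.289
```

Request:
apply_moves(rows="0 0 0 -5 0 0 20; 0 0 0 -5 0 0 20; 0 0 0 -5 0 0 20; 0 0 0 -5 0 0 20; 0 0 0 -5 0 0 20")

```text
clock: 18.0
tool_pos: [0.6035, 0.1771, 0.1365]
tool_rot: [[-0.092, 0.996, 0.003], [0.996, 0.092, 0.003], [0.003, 0.004, -1.0]]
contact_force: [-4.1, 4.3, 6.2]
grip_width: 0.289
```

```bash
cat > row.py <<'E'
from h import *
import sys
s=log(); print(s['tool_pos'],s['joint_pos'].round(2),s['contact_force'].round(1),s['clock'])
print('knob ry',(s['tool_pos'][:2]-[.617,.037])@[-.0949,.9955],'rx',(s['tool_pos'][:2]-[.617,.037])@[.9955,.0949])
W=cloud(cam('scene',sys.argv[1]));X,Y,Z=np.moveaxis(W,-1,0)
ang=.095; ux=np.array([np.cos(ang),np.sin(ang)]);uy=np.array([-np.sin(ang),np.cos(ang)])
d=W[...,:2]-[.617,.037]; rx=d@ux; ry=d@uy
for lo in(.035,.055,.075,.095):
    m=(rx>.008)&(rx<.034)&(Z>lo)&(Z<lo+.012)&(ry>-.222)&(ry<.2)
    n,l,st,ce=cv2.connectedComponentsWithStats(m.astype(np.uint8)); r=[]
    m2=(ry>-.222)&(ry<.2)&m
    # front-surface points: nearest ridge per container: local maxima of rx over ry
    b=np.arange(-.222,.2,.003); prof=[np.percentile(rx[m2&(ry>=x)&(ry<x+.003)],90) if (m2&(ry>=x)&(ry<x+.003)).sum()>1 else 0 for x in b]
    gaps=[b[i].round(3) for i in range(1,len(b)-1) if prof[i]<=prof[i-1] and prof[i]<=prof[i+1] and prof[i]<.018]
    print(lo,'low points ry',gaps)
E
python3 row.py r1.png
```

```text
[0.60352786 0.17705845 0.13652007] [0.22 0.54 1.59 0.   1.01 0.12] [-4.1  4.3  6.2] 18.0
knob ry 0.14070669230052468 rx -0.00011996956183035935
0.035 low points ry [np.float64(-0.219), np.float64(-0.216), np.float64(-0.213), np.float64(-0.21), np.float64(-0.207), np.float64(-0.204), np.float64(-0.201), np.float64(-0.198), np.float64(-0.15), np.float64(-0.147), np.float64(-0.144), np.float64(-0.141), np.float64(-0.138), np.float64(-0.135), np.float64(-0.132), np.float64(-0.129), np.float64(-0.126), np.float64(-0.123), np.float64(-0.12), np.float64(-0.117), np.float64(-0.114), np.float64(-0.111), np.float64(-0.108), np.float64(-0.105), np.float64(-0.102), np.float64(-0.048), np.float64(-0.045), np.float64(-0.042), np.float64(-0.039), np.float64(-0.036), np.float64(-0.033), np.float64(-0.03), np.float64(0.021), np.float64(0.075), np.float64(0.135), np.float64(0.156), np.float64(0.168), np.float64(0.171), np.float64(0.174), np.float64(0.177), np.float64(0.18), np.float64(0.183), np.float64(0.186), np.float64(0.189), np.float64(0.192), np.float64(0.195)]
0.055 low points ry [np.float64(-0
[... 3202 characters left out ...]
, np.float64(0.087), np.float64(0.09), np.float64(0.093), np.float64(0.096), np.float64(0.099), np.float64(0.102), np.float64(0.105), np.float64(0.108), np.float64(0.111), np.float64(0.114), np.float64(0.117), np.float64(0.12), np.float64(0.123), np.float64(0.126), np.float64(0.129), np.float64(0.132), np.float64(0.135), np.float64(0.138), np.float64(0.141), np.float64(0.144), np.float64(0.147), np.float64(0.15), np.float64(0.153), np.float64(0.156), np.float64(0.159), np.float64(0.162), np.float64(0.165), np.float64(0.168), np.float64(0.171), np.float64(0.174), np.float64(0.177), np.float64(0.18), np.float64(0.183), np.float64(0.186), np.float64(0.189), np.float64(0.192), np.float64(0.195)]
```

Both containers move upright with the keeper, whose face is at ry ≈ 76 mm. About 84 mm remain.

Request:
apply_moves(rows="0 0 0 -5 0 0 20; 0 0 0 -5 0 0 20; 0 0 0 -5 0 0 20; 0 0 0 -5 0 0 20; 0 0 0 -5 0 0 20")

```text
clock: 18.68
tool_pos: [0.6059, 0.1525, 0.1365]
tool_rot: [[-0.092, 0.996, 0.004], [0.996, 0.092, 0.003], [0.003, 0.004, -1.0]]
contact_force: [-4.3, 4.9, 6.0]
grip_width: 0.292
```

Request:
apply_moves(rows="0 0 0 -5 0 0 20; 0 0 0 -5 0 0 20; 0 0 0 -5 0 0 20; 0 0 0 -5 0 0 20; 0 0 0 -5 0 0 20")

```text
clock: 19.3
tool_pos: [0.6082, 0.1276, 0.1365]
tool_rot: [[-0.092, 0.996, 0.004], [0.996, 0.092, 0.003], [0.003, 0.004, -1.0]]
contact_force: [-4.7, 5.2, 7.3]
grip_width: 0.288
```

Request:
apply_moves(rows="0 0 0 -5 0 0 20; 0 0 0 -4 0 0 20; 0 0 0 -4 0 0 20; 0 0 0 -4 0 0 20; 0 0 0 -3 0 0 20")

```text
clock: 19.92
tool_pos: [0.61, 0.1079, 0.1365]
tool_rot: [[-0.092, 0.996, 0.004], [0.996, 0.092, 0.004], [0.003, 0.004, -1.0]]
contact_force: [-3.8, 5.8, 6.8]
grip_width: 0.291
```

```bash
sed -i "s/print(lo,'low points ry',gaps)/print(lo,[float(g) for i,g in enumerate(gaps) if i and i<len(gaps)-1 and (g-gaps[i-1]>.01 or gaps[i+1]-g>.01)])/" row.py; python3 row.py r2.png
```

```text
[0.61004644 0.1079098  0.13653223] [0.11 0.53 1.61 0.   1.   0.01] [-3.8  5.8  6.8] 19.925
knob ry 0.0712505956263733 rx -0.00019292699729599766
0.035 [-0.198, -0.153, -0.147, -0.099, -0.048, 0.003, 0.066, 0.087, 0.099]
0.055 [-0.204, -0.153, -0.102, -0.048, 0.003, 0.024]
0.075 [-0.204, -0.153, -0.105, -0.099, -0.048, 0.003, 0.024, 0.057, 0.084]
0.095 [-0.201, -0.156, -0.153, -0.102, -0.099, -0.048, 0.006]
```

The row is contiguous, with about 15 mm left. Slowing down.

Request:
apply_moves(rows="0 0 0 -2 0 0 20; 0 0 0 -2 0 0 20; 0 0 0 -2 0 0 20; 0 0 0 -2 0 0 20; 0 0 0 -2 0 0 20")

```text
clock: 20.6
tool_pos: [0.611, 0.0981, 0.1365]
tool_rot: [[-0.092, 0.996, 0.004], [0.996, 0.092, 0.004], [0.004, 0.004, -1.0]]
contact_force: [-3.5, 6.2, 6.2]
grip_width: 0.29
```

Request:
apply_moves(rows="0 0 0 -1 0 0 20; 0 0 0 -1 0 0 20; 0 0 0 -1 0 0 20; 0 0 0 0 0 0 20; 0 0 0 0 0 0 20")

```text
clock: 21.22
tool_pos: [0.6113, 0.095, 0.1365]
tool_rot: [[-0.092, 0.996, 0.004], [0.996, 0.092, 0.004], [0.003, 0.004, -1.0]]
contact_force: [-4.5, 5.1, 7.8]
grip_width: 0.292
```

Request:
apply_moves(rows="0 0 0 -1 0 0 20; 0 0 0 0 0 0 20; 0 0 0 -1 0 0 20; 0 0 0 0 0 0 20; 0 0 0 0 0 0 20")

```text
clock: 21.85
tool_pos: [0.6115, 0.093, 0.1366]
tool_rot: [[-0.092, 0.996, 0.004], [0.996, 0.092, 0.004], [0.003, 0.004, -1.0]]
contact_force: [-3.5, 6.6, 7.5]
grip_width: 0.292
```

Request:
apply_moves(rows="0 0 0 -0.7 0 0 20; 0 0 0 0 0 0 20; 0 0 0 0 0 0 20; 0 0 0 0 0 0 20; 0 0 0 0 0 0 20")

```text
clock: 22.48
tool_pos: [0.6115, 0.0924, 0.1365]
tool_rot: [[-0.092, 0.996, 0.004], [0.996, 0.092, 0.004], [0.003, 0.004, -1.0]]
contact_force: [-4.0, 6.5, 8.3]
grip_width: 0.294
```

Request:
apply_moves(rows="0 0 0 -0.8 0 0 20; 0 0 0 0 0 0 20; 0 0 0 0 0 0 20; 0 0 0 0 0 0 20; 0 0 0 0 0 0 20")

```text
clock: 23.1
tool_pos: [0.6116, 0.0916, 0.1366]
tool_rot: [[-0.092, 0.996, 0.004], [0.996, 0.092, 0.004], [0.003, 0.004, -1.0]]
contact_force: [-3.4, 5.9, 6.7]
grip_width: 0.293
```

Request:
apply_moves(rows="0 0 0 -0.8 0 0 20; 0 0 0 0 0 0 20; 0 0 0 0 0 0 20; 0 0 0 0 0 0 20; 0 0 0 0 0 0 20")

```text
clock: 23.72
tool_pos: [0.6117, 0.0908, 0.1365]
tool_rot: [[-0.092, 0.996, 0.004], [0.996, 0.092, 0.004], [0.003, 0.004, -1.0]]
contact_force: [-3.0, 6.0, 8.0]
grip_width: 0.286
```

```bash
python3 row.py r3.png
```

```text
[0.61167081 0.0907755  0.13653833] [ 0.08  0.52  1.62  0.    1.   -0.02] [-3.  6.  8.] 23.725
knob ry 0.0540392496002784 rx -0.00020191273670225977
0.035 [-0.171, -0.168, -0.117, -0.111, -0.066, -0.012, 0.057, 0.081]
0.055 [-0.204, -0.171, -0.117, -0.066, -0.063, -0.012, 0.009]
0.075 [-0.168, -0.12, -0.117, -0.066, -0.012, 0.009, 0.039, 0.066]
0.095 [-0.117, -0.066, -0.063, -0.012]
```

Request:
apply_moves(rows="0 0 0 -0.8 0 0 20; 0 0 0 0 0 0 20; 0 0 0 0 0 0 20; 0 0 0 0 0 0 20; 0 0 0 0 0 0 20")

```text
clock: 24.4
tool_pos: [0.6117, 0.0904, 0.1366]
tool_rot: [[-0.092, 0.996, 0.004], [0.996, 0.092, 0.004], [0.004, 0.004, -1.0]]
contact_force: [-4.4, 7.6, 6.9]
grip_width: 0.291
```

Request:
apply_moves(rows="0 0 0 -0.8 0 0 20; 0 0 0 0 0 0 20; 0 0 0 0 0 0 20; 0 0 0 0 0 0 20; 0 0 0 0 0 0 20")

```text
clock: 25.02
tool_pos: [0.6117, 0.0903, 0.1365]
tool_rot: [[-0.092, 0.996, 0.004], [0.996, 0.092, 0.006], [0.005, 0.004, -1.0]]
contact_force: [-4.6, 9.3, 7.0]
grip_width: 0.293
```

Motion has stalled (0.1 mm for 0.8 mm commanded) and the force is rising. One more small nudge to confirm.

Request:
apply_moves(rows="0 0 0 -1 0 0 20; 0 0 0 0 0 0 20; 0 0 0 -0.8 0 0 20; 0 0 0 0 0 0 20; 0 0 0 0 0 0 20")

```text
clock: 25.65
tool_pos: [0.6117, 0.09, 0.1365]
tool_rot: [[-0.092, 0.996, 0.003], [0.996, 0.092, 0.008], [0.008, 0.004, -1.0]]
contact_force: [-4.2, 14.4, 6.5]
grip_width: 0.289
```

```bash
python3 row.py r4.png
python3 - <<'E'
import cv2
i=cv2.imread('pics/r4.png'); cv2.imwrite('pics/r4c.png',cv2.resize(i[190:350,200:470],None,fx=2.5,fy=2.5))
E
```

```text
[0.61171788 0.09001816 0.13654467] [ 0.07  0.52  1.62  0.01  1.   -0.02] [-4.2 14.4  6.5] 25.65
knob ry 0.053280847389083945 rx -0.0002269274278235708
0.035 [-0.171, -0.162, -0.12, -0.066, -0.012, 0.024, 0.06, 0.075]
0.055 [-0.171, -0.12, -0.114, -0.066, -0.012, 0.006]
0.075 [-0.117, -0.066, -0.012, 0.006, 0.042, 0.063]
0.095 [-0.171, -0.12, -0.066, -0.063, -0.012]
```

View pics/r4c.png

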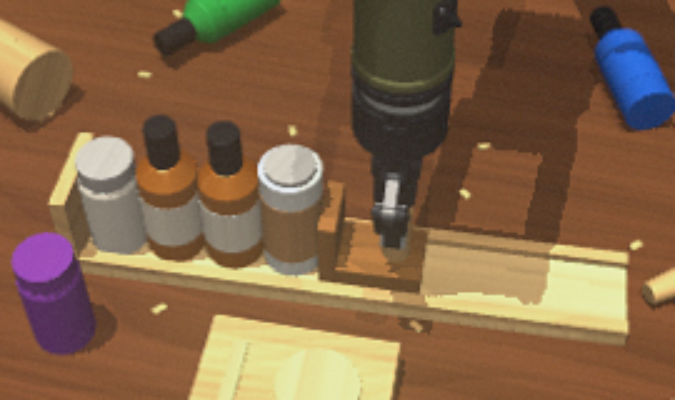

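The row is tight against the end wall (jar at crop (115,195), bottles at (168,190) and (230,195), tin at (290,210)), all upright, with 14 N felt at the stall. I'll ease the command back, release and lift off.

Request:
apply_moves(rows="0 0 0 1 0 0 20; 0 0 0 1 0 0 20; 0 0 0 0 0 0 30; 0 0 0 0 0 0 45; 0 0 0 0 0 0 60")

```text
clock: 26.32
tool_pos: [0.6123, 0.0874, 0.1352]
tool_rot: [[-0.092, 0.996, 0.004], [0.996, 0.092, 0.001], [0.0, 0.004, -1.0]]
contact_force: [-0.2, 0.2, 0.1]
grip_width: 0.695
```

Request:
apply_moves(rows="0 0 0 0 0 0 60; 0 0 0 0 0 -8 60; 0 0 0 0 0 -25 60; 0 0 0 0 0 -45 60; 0 0 0 0 0 -50 60")

```text
clock: 26.95
tool_pos: [0.6111, 0.0876, 0.2643]
tool_rot: [[-0.092, 0.996, 0.002], [0.996, 0.092, 0.001], [0.001, 0.002, -1.0]]
contact_force: [0.7, 0.7, 0.4]
grip_width: 0.701
```

Request:
apply_moves(rows="0 0 0 0 0 -30 60; 0 0 0 0 0 0 60; 0 0 0 0 0 0 60; 0 0 0 0 0 0 60; 0 0 0 0 0 0 60")

```text
clock: 27.58
tool_pos: [0.6109, 0.0877, 0.2917]
tool_rot: [[-0.093, 0.996, 0.0], [0.996, 0.093, 0.001], [0.001, 0.0, -1.0]]
contact_force: [-0.5, -0.1, 0.5]
grip_width: 0.705
```

```bash
python3 row.py r5.png
python3 - <<'E'
from h import *
for n,c in(('scene',cam('scene')),('top',cam('top','t5.png'))):
    W=cloud(c); Z=W[...,2]; a=.095; d=W[...,:2]-[.617,.037]; rx=d@[np.cos(a),np.sin(a)]; ry=d@[-np.sin(a),np.cos(a)]
    k=(Z>.08)&(Z<.095)&(abs(rx)<.03)&(ry>-.02)&(ry<.02); print(n,'plate',np.percentile(ry[k],[2,98]).round(4))
    if n=='scene':
        for c0 in(-.198,-.144,-.09,-.036):
            r=[]
            for lo in(.03,.05,.07,.09):
                k=(abs(rx)<.035)&(abs(ry-c0)<.027)&(Z>lo)&(Z<lo+.015); q=np.c_[rx[k],ry[k]]
                r.append(least_squares(lambda c:np.hypot(*(q-c).T)-.027,[0,c0],loss='soft_l1',f_scale=.002).x.round(4).tolist())
            print(c0,r)
    for nm,x,y in(('mallet',.48,-.36),('blank',.755,.04),('gouge',.53,.37)):
        for f in(dict(np.load(n+'0.npz')),c):
            V=cloud(f);k=(V[...,2]>.012)&(np.hypot(V[...,0]-x,V[...,1]-y)<.11);print(n,nm,np.nanmedian(V[k],0).round(4))
cv2.imwrite('pics/fin.png',np.hstack([cv2.imread('pics/r5.png')[190:350,200:460],cv2.imread('pics/t5.png')[150:310,190:450]]))
E
```

```text
[0.61092495 0.08771446 0.291696  ] [ 0.07  0.37  1.43  0.    1.33 -0.02] [-0.5 -0.1  0.5] 27.575
knob ry 0.051062763524523 rx -0.0012349146867725222
0.035 [-0.195, -0.171, -0.165, -0.12, -0.066, -0.012, 0.009, 0.042, 0.057, 0.081]
0.055 [-0.168, -0.12, -0.066, -0.063, -0.012, 0.009, 0.042, 0.063]
0.075 [-0.171, -0.165, -0.117, -0.066, -0.015, 0.009, 0.042, 0.063]
0.095 [-0.171, -0.12, -0.117, -0.066, -0.063, -0.012]
scene plate [-0.018   0.0059]
-0.198 [[0.002, -0.1986], [0.0021, -0.199], [0.002, -0.199], [0.0001, -0.1988]]
-0.144 [[-0.0007, -0.1455], [-0.0001, -0.1452], [-0.0004, -0.1455], [-0.0008, -0.1453]]
-0.09 [[-0.0022, -0.0912], [-0.0019, -0.0911], [-0.0019, -0.091], [-0.0024, -0.0912]]
-0.036 [[-0.0029, -0.0374], [-0.0029, -0.0371], [-0.0029, -0.037], [-0.0031, -0.0372]]
scene mallet [ 0.4944 -0.3248  0.0597]
scene mallet [ 0.4943 -0.3249  0.0598]
scene blank [0.7626 0.0424 0.0298]
scene blank [0.7384 0.049  0.0309]
scene gouge [0.5549 0.3548 0.0193]
scene gouge [0.5561 0.3525 0.0192]
top plate [-0.0186 -0.0105]
top mallet [ 0.4697 -0.3448  0.0676]
top mallet [ 0.4695 -0.3451  0.0681]
top blank [0.7509 0.0367 0.0307]
top blank [ 0.7524 -0.0017  0.0303]
top gouge [0.548  0.3523 0.02  ]
top gouge [0.5481 0.3517 0.0196]
```

View pics/fin.png

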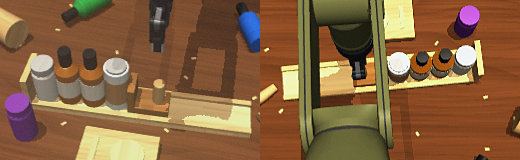

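Run:
```python
from h import *
for c in(dict(np.load('scene0.npz')),cam('scene')):
    W=cloud(c);X,Y,Z=np.moveaxis(W,-1,0);k=(Z>.02)&(Z<.045)&(X>.685)&(X<.85)&(abs(Y-.04)<.12);print(cv2.minAreaRect(W[k][:,:2].astype(np.float32)))
print(ticket.job_done())
```

```text
((0.7580198645591736, 0.040036097168922424), (0.11185659468173981, 0.16090664267539978), 4.161211967468262)
((0.7579523324966431, 0.040264107286930084), (0.11224047839641571, 0.16088223457336426), 3.7634854316711426)
the job is handed in; nothing more can be done
None
```

I stood the fallen amber bottle up in the wide gap, lowering it until I felt the floor (about 7 N). I then slid the keeper by its knob until the row stalled against the end wall at about 14 N. The job was handed in at about 28 s of the 59 s allowed; no verdict was reported.

**Last checks:**
- **Row:** the four containers sit about 54 mm apart, at rack y of about -199, -145, -91 and -37 mm. All are within 3 mm of mid-lane and upright. The once-fallen bottle is second from the end wall, about 80 mm from it.
- **Keeper:** its face was at about rack y -12 mm, which is roughly 0.177 m of travel against the 0.168 m needed. Exact row contact would give 0.174 m, so this reading is off by about 3 mm.
- **Bystanders:** the mallet, gouge and blank did not move beyond measuring noise. A first rough check on the blank disagreed because other things fell inside its search area; a tighter check put its centre within 0.3 mm of the start.
- **Robot:** the gripper was open and clear of everything at the end.

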